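Vent the sample case, click its dial lock to the mark and hold the shackle open

ROBOT

A 6-joint arm with a two-finger parallel gripper is mounted at the origin on the work surface; the furniture and walls round the work are solid. World frame = base frame: x ahead of the robot, y to its left, z up, the work surface at z = 0. Lengths are in m, angles in rad, forces in N, time in s.
With the tool pointing down it reaches from about 0.3 to 0.775 m from the base axis. Payload 14.6 kg.
Tool frame: the origin (TCP) lies midway between the tips of the shut fingers; the grasp point (between the pads) lies 19 mm behind it; z points along the fingers, y is the line along which they close (so a half turn about z gives the same grasp; the last joint's range is limited). The gripper opens to 94 mm and grips with 3 to 60 N. Pads are 16 mm wide; open, the fingers measure 119 mm over their backs; the gripper's body (75 mm by 177 mm) begins 78 mm behind the grasp point.
Start: joints at [1.053, 0.3, 1.521, -0, 1.321, -0.067], TCP at [0.24, 0.495, 0.205] pointing down, gripper open.
Joint ranges: [-3.03, 3.03], [-0.79, 2.21], [0.23, 2.52], [-1.04, 4.18], [0, 3.07], [-2.55, 2.55]. Speed limits (rad/s): [2.22, 2.22, 2.57, 3.14, 3.14, 3.14].

INTERFACE

Orientations are given as a 3x3 rotation matrix whose columns are the frame's x, y, z axes.
In Python, from station import arm, read_camera, camera_info, nets gives the robot as it stands. The module is installed in compiled form; this text tells all that it offers.
- The arm moves only by the shell command python3 -m creep 'ROWS' [OPENING] [FORCE]. ROWS is JSON, one flat list of numbers, 6 for each row, row after row: the shift along the tool's x, y, z in m, then the turn, a rotation vector about the tool's x, y, z in rad. In form: [x, y, z, rx, ry, rz, x, y, z, rx, ry, rz, ...]. A call has exactly 10 rows; each row shifts and turns the commanded pose from where the row before left it, along the tool's axes as they then stand; what a row does not reach is not made up. A row lasts 1/10 s, in which the tool goes at most 50 mm and 8.59 degrees, less where a joint would pass 70% of its speed; a pose out of reach is approached as far as the arm can. A call is refused whole if a number of a shift passes 0.05 or a number of a turn 0.15, either way. A call with a gripper value outside its range is refused whole. OPENING is the finger opening in m, from 0 to 0.094, set as the call begins (- or left out, the last holds). The fingers move at their own pace and stop on an object; FORCE is the grip in N (left out, the last holds). Time passes only in rows, so rows that do not move let the fingers close, or fill a call up. It gives the time, the measured TCP pose, the force, the opening and the grip force at its end, in the units of the state.
- arm.observe(): the state, without advancing time (a new reading comes with each control period).
- read_camera(name): name is "scene" or "side" or "wrist"; returns the picture (480x640x3 uint8, red, green, blue); there is no depth.
- camera_info(name): a dict with "fovy" (degrees; the focal length in pixels is half the picture's height over the tangent of half this angle, whatever the lens; pixels are square), "cx", "cy" (the principal point, pixels), "D" ([k1, k2, p1, p2, k3] as OpenCV has them; the pictures are not rectified), "R" (3x3) and "t" (3): a world point X has camera coordinates R X + t; the wrist camera has in their place "tool_from_camera" (4x4, takes a point from camera to tool coordinates, whose origin is the TCP and whose axes are the flange's). Camera axes: x right, y down, z forward; pixel columns grow to the right and rows downward; lengths in m; the calibration is good to about 2 mm. A picture is of the moment at which its call begins: read the wrist's pose just before it. camera_info takes no time and is no camera call.
- arm.close_job(): hands the job in; it is judged then, once.
Trained networks look in the newest picture that a camera, given by its name, has taken for a name from the list of things; names that differ only in an ending like _2 or _b are one class to them, and where a whole thing is asked for, a point or a joint stands for the part that bears it (a point fixed in the world has none). Each returns a list of dicts, best first, with "confidence" (0 to 1); they miss things now and then, are a little off and sometimes report something else, mostly with a low value. They report only what shows in the picture. A call takes as long as a camera call.
- nets.spot_in(camera, target): "at" ([x, y, z] in m, in world coordinates, good to about 4 mm: the middle of the surface that is visible of it).
The state is a dict: "clock": time; "qpos": joint angles; "qd": joint speeds; "joint_efforts": joint torques, N m; "eef_pos": TCP position; "ee_rot": TCP orientation; "ft_force": force on the tool from outside, world axes, zero at the start; "wrist_torque": the same for the moment, N m; "gripper_width": finger opening in m; "finger_force": force on a finger pad.
Only numpy, scipy, OpenCV 4.12 (cv2) and the standard library are available. Lean on these libraries where they do the work, as an engineer would, in place of code of your own. Each camera call takes 0.05 s, during which the arm holds its last target. There are 200 camera calls.

TASK

Open the lock of the metal sample case: first vent the case by pressing the round spring plunger on its lid down to its stop, and let it come back up. Then turn the lock's dial clockwise, click by click, until its pointer has clicked home at the raised mark, and pull the shackle straight up as far as it goes. Finish with the gripper still holding the shackle up (it springs shut if let go); leave the core sample, the vial and the nut round the case where they stand.

Things in the scene. Friction and masses are not known exactly. Their poses are not given: they have to be found in the camera images.
- case: flat aluminium sample case, fixed, 110 mm (its x) by 270 mm (its y), lid top 55 mm above the bench; origin: centre of its underside. On the lid a grey lock block, 66 x 175 mm, centred at case y = -44 mm, top 95 mm above the bench. In a row along case y: dial at -92 mm and shackle at +5 mm on the block, vent plunger at +100 mm on the lid. A flat 3 mm hasp strap lies under the shackle
- plunger_top (a point): centre of the top face of the vent plunger's steel mushroom head (30 mm across), 99 mm above the bench when up; moves with it
- plunger (a joint): how far the plunger is pressed down, m: 0 up, 0.012 at its stop; a spring brings it back (2 N at the top, 5 N at the stop)
- dial_grip (a point): on the dial's upright axis, 115 mm above the bench, in the black bar grip; turns with the dial. The bar is 12 mm thick and 40 mm long, along this frame's x, and stands from 102 to 128 mm above the bench on a round skirt of 50 mm diameter. Its wedge-pointed end with the white line (the pointer) points along this frame's -x
- dial (a joint): rad: 0 with the pointer at the raised mark, positive counterclockwise from above; starts between +0.5 and +2.2, so turn clockwise. Clicks into a notch every 30 degrees (0.524 rad), one of them at the mark; let go within a third of a click of a notch, it pulls itself in (about 0.1 N m to leave a notch). End stops at -0.6 and +2.7. Only at the mark (within 0.08 rad) can the shackle be pulled
- mark (a point): the raised steel mark on the lock block, on the case's -x side of the dial, 30 mm from the dial's axis
- shackle_top (a point): middle of the shackle's level top bar, on its centre line, 135 mm above the bench when shut; moves with it. The shackle is an upright steel arch of 10 mm round bar in the plane of the case's y and z, 54 mm wide outside, its top straight over 20 mm along the case's y; 32 mm free between the hasp strap and the bar's underside
- shackle (a joint): how far the shackle is pulled up, m: 0 shut, 0.030 at its upper stop. A spring and its weight pull it back (about 4 N shut, 7 N fully up); while the dial is not at the mark it is blocked after 2 to 5 mm
- core: grey steel core sample, a bare cylinder 38 mm in diameter and 52 mm high, standing on the bench near the case; origin: centre of its underside
- sample_vial: small glass vial with a black cap, 25 mm in diameter and 57 mm high, standing on the bench near the case; origin: centre of its underside
- big_nut: hexagon nut, 41x36x19 mm, lying on the bench beyond the case; origin: centre of its underside

How it is judged:
On the way, in this order (a step that is already met when the one before it is completed fails the run):
1. the vent plunger is pressed down to its stop (value of joint plunger above 0.0105 m), for 0.1 s.
2. the plunger is back up and the dial has clicked home at the mark (value of joint plunger below 0.003 m and value of joint dial between -0.1 and 0.1 rad), for 0.2 s.
3. the shackle is pulled up (value of joint shackle above 0.024 m), for 0.2 s.
At the end, for the whole second after the job is handed in: the shackle is held by the gripper's fingers at least 24 mm up (of 30 mm), the dial's pointer is within 0.12 rad of the mark and the plunger is back up within 3 mm (value of joint shackle above 0.024 m and contact force between the fingers and shackle above 1.5 N and value of joint dial between -0.12 and 0.12 rad and value of joint plunger below 0.003 m); the arm keeps its last pose, push and grip.
It fails at once if a bystander (core sample, vial or nut) was shifted by more than 25 mm or knocked over (distance of any of core, sample_vial, big_nut from where it was at the start of the episode above 0.025 m or angle between any of core, sample_vial's own z axis and vertical above 0.5 rad).
It also fails if it takes over 72 s, if anything falls off the work surface, if the arm or the gripper's body presses on something with over 40 N, if the wrist force passes 120 N, or if a joint passes its speed limit or range.

## Working session

There is one attempt and no reset: what is moved stays moved. The work goes in short steps, Python scripts to look and compute and a shell command to move; the robot and the scene stay as the last step left them, time stands still between calls to the robot, and variables do not carry over. Pictures are saved under pics/ and viewed, at most 10 in all, crops included, and the job is handed in when it is done.

```bash
mkdir -p pics
python3 - <<'E'
from station import arm, read_camera, camera_info, nets
import cv2,numpy as np
s=arm.observe();print(s['clock'],s['eef_pos'],np.round(s['ee_rot'],3),s['gripper_width'],s['ft_force'])
a=read_camera('scene')
for n in ['case','plunger_top','dial_grip','mark','shackle_top','core','sample_vial','big_nut']:
    print('scene',n,[(np.round(d['at'],3),round(d['confidence'],2)) for d in nets.spot_in('scene',n)[:2]])
b=read_camera('side')
for n in ['plunger_top','dial_grip','mark','shackle_top','case']:
    print('side',n,[(np.round(d['at'],3),round(d['confidence'],2)) for d in nets.spot_in('side',n)[:2]])
cv2.imwrite('pics/a.png',a[:,:,::-1]);cv2.imwrite('pics/b.png',b[:,:,::-1])
E
```

```text
0.0 [0.23949587 0.49480867 0.20488445] [[-0.9    0.436 -0.001]
 [ 0.436  0.9   -0.001]
 [ 0.    -0.001 -1.   ]] 0.09359431262968881 [ 0.8729895   0.11025223 -0.12496289]
scene case [(array([0.527, 0.02 , 0.057]), 0.84), (array([0.486, 0.104, 0.099]), 0.34)]
scene plunger_top [(array([0.485, 0.105, 0.098]), 0.78)]
scene dial_grip [(array([ 0.528, -0.082,  0.105]), 0.63)]
scene mark [(array([0.528, 0.022, 0.057]), 0.56), (array([0.591, 0.05 , 0.02 ]), 0.28)]
scene shackle_top [(array([0.506, 0.012, 0.134]), 0.65)]
scene core []
scene sample_vial [(array([0.498, 0.191, 0.042]), 0.79)]
scene big_nut [(array([0.59 , 0.053, 0.016]), 0.5)]
side plunger_top [(array([0.485, 0.109, 0.095]), 0.44)]
side dial_grip [(array([ 0.521, -0.073,  0.105]), 0.7)]
side mark [(array([0.501, 0.067, 0.059]), 0.97)]
side shackle_top [(array([0.5  , 0.027, 0.118]), 0.63)]
side case [(array([0.505, 0.067, 0.052]), 0.95), (array([0.597, 0.051, 0.017]), 0.71)]
```

View pics/a.png

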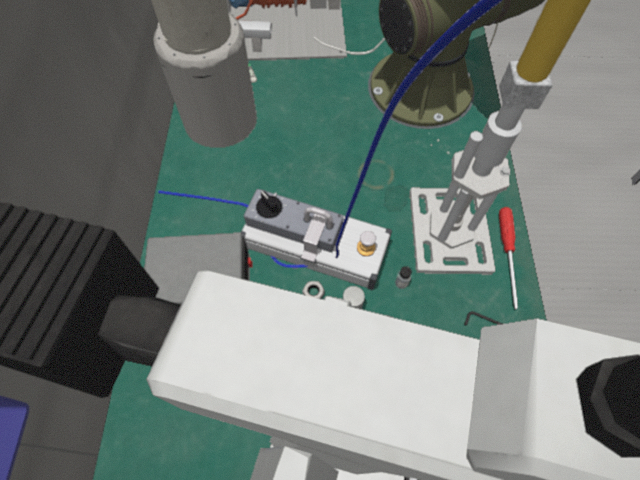

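View pics/b.png

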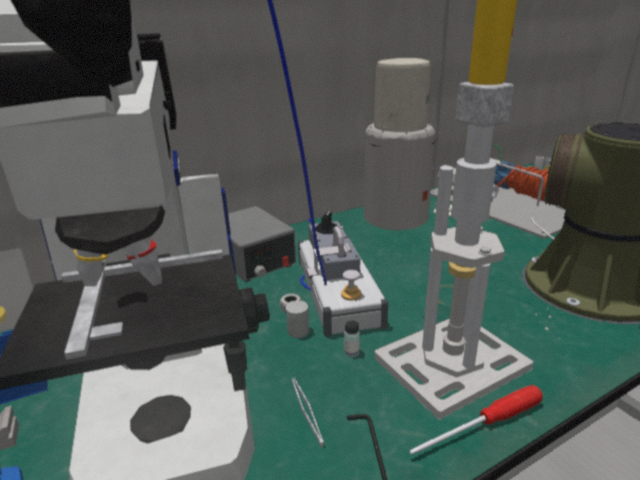

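```bash
cat > h.py <<'E'
from station import arm, read_camera, camera_info, nets
import cv2,numpy as np
def cam(name,s=None):
    c=camera_info(name);f=240/np.tan(np.radians(c['fovy'])/2)
    K=np.array([[f,0,c['cx']],[0,f,c['cy']],[0,0,1.]])
    if name=='wrist':
        T=np.eye(4);T[:3,:3]=s['ee_rot'];T[:3,3]=s['eef_pos'];M=np.linalg.inv(T@np.array(c['tool_from_camera']));R,t=M[:3,:3],M[:3,3]
    else:R,t=np.array(c['R']),np.array(c['t'])
    return K,np.array(c['D'],float),R,t
def proj(C,P):
    K,D,R,t=C;return cv2.projectPoints(np.array(P,float).reshape(-1,3),cv2.Rodrigues(R)[0],t,K,D)[0].reshape(-1,2)
def ray(C,uv,z):
    K,D,R,t=C;q=cv2.undistortPoints(np.array(uv,float).reshape(-1,1,2),K,D).reshape(-1,2)
    o=-R.T@t;d=np.c_[q,np.ones(len(q))]@R
    return o+d*((z-o[2])/d[:,2])[:,None]
E
python3 - <<'E'
from h import *
for n in ['scene','side']:
    C=cam(n);print(n,'campos',-C[2].T@C[3])
    print(np.round(proj(C,[[.24,.495,.205],[.24,.495,.3],[.45,.3,0],[.485,.105,.1],[.485,.105,.3],[.525,-.08,.3],[.5,.3,.2],[.7,.1,0],[.7,.1,.2]])))
C=cam('scene');print(ray(C,[[412,190],[480,190],[495,270],[415,272]],.015))
C=cam('side');print(ray(C,[[376,350],[530,365],[440,410],[480,320]],.015))
print(ray(C,[[75,440],[245,420]],0))
a=cv2.imread('pics/a.png')[170:310,220:430];b=cv2.imread('pics/b.png')[190:370,270:420]
cv2.imwrite('pics/c.png',np.hstack([cv2.resize(a,(480,320)),cv2.resize(b,(267,320))]))
E
```

```text
scene campos [0.86924374 0.2306257  0.8492883 ]
[[660. 203.]
 [703. 168.]
 [462. 295.]
 [368. 238.]
 [381. 172.]
 [257. 137.]
 [485. 274.]
 [303. 353.]
 [300. 318.]]
side campos [0.52557022 0.79677826 0.50316214]
[[665. 391.]
 [702. 296.]
 [381. 404.]
 [349. 273.]
 [349. 158.]
 [322. 130.]
 [346. 283.]
 [229. 323.]
 [215. 221.]]
[[0.29325277 0.1165038  0.015     ]
 [0.21882073 0.23935613 0.015     ]
 [0.37658907 0.33397845 0.015     ]
 [0.46020581 0.20358255 0.015     ]]
[[0.44733601 0.2018728  0.015     ]
 [0.22109657 0.244479   0.015     ]
 [0.37526502 0.32864343 0.015     ]
 [0.26062226 0.12888537 0.015     ]]
[[0.86001875 0.35160534 0.        ]
 [0.63950667 0.32434859 0.        ]]
```

View pics/c.png

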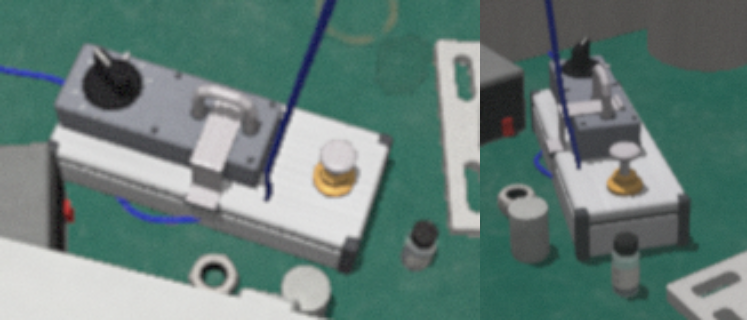

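Run:
```python
from h import *
A,B=cam('scene'),cam('side')
def tri(u,v):
    K,D,R,t=A;K2,D2,R2,t2=B
    p=cv2.undistortPoints(np.array([[u]],float),K,D).reshape(2,1);q=cv2.undistortPoints(np.array([[v]],float),K2,D2).reshape(2,1)
    X=cv2.triangulatePoints(np.c_[R,t],np.c_[R2,t2],p,q)[:,0];return np.round(X[:3]/X[3],3)
print('collar top',tri((525,68),(485,88)),'collar bot',tri((517,95),(482,120)))
print('plate (center)',tri((480,170),(467,245)),'screw foot',tri((447,237),(453,345)))
print('cable bot',tri((337,254),(325,283)))
for r in (150,100,50):print('cable',r,tri((395,120),(300,r)))
for z in (0,.2,.3,.4,.5,.6):print(z,proj(A,[.34,.22,z]).round(),proj(B,[.34,.22,z]).round())
# cable: scene ray (395,120),(450,40) intersect side line
for u in [(365,180),(398,118),(430,65),(480,10)]:
    o=-A[2].T@A[3];d=ray(A,[u],0)[0]-o
    P=np.array([o+d*k for k in np.linspace(0,1,400)]);q=proj(B,P)
    # side cable line through (270,0),(325,283)
    e=(q[:,0]-270)-(q[:,1])*55/283
    ok=(q[:,1]>-50)&(q[:,1]<290)&(q[:,0]>200)&(q[:,0]<400)
    if ok.any():
        i=np.where(ok)[0][np.argmin(abs(e[ok]))];print(u,P[i].round(3),q[i].round(),e[i].round(1))
```

```text
collar top [0.329 0.214 0.414] collar bot [0.331 0.22  0.376]
plate (center) [0.331 0.222 0.208] screw foot [0.346 0.223 0.027]
cable bot [0.525 0.066 0.059]
cable 150 [0.517 0.121 0.363]
cable 100 [0.529 0.121 0.412]
cable 50 [0.543 0.126 0.46 ]
0 [[446. 232.]] [[446. 364.]]
0.2 [[475. 176.]] [[459. 250.]]
0.3 [[496. 136.]] [[468. 180.]]
0.4 [[521.  86.]] [[477. 100.]]
0.5 [[556.  18.]] [[488.   6.]]
0.6 [[605. -78.]] [[ 502. -107.]]
(365, 180) [0.569 0.115 0.392] [289.  97.] 0.3
(398, 118) [0.587 0.143 0.53 ] [267. -17.] 0.2
(430, 65) [0.548 0.149 0.562] [297. -49.] 36.9
(480, 10) [0.457 0.158 0.56 ] [376. -50.] 116.0
```

```bash
python3 -m creep '[0,0,-0.025,0,0,0,0,0,-0.025,0,0,0,0,0,-0.025,0,0,0,0,0,-0.025,0,0,0,0,0,-0.025,0,0,0,0,0,-0.025,0,0,0,0,0,-0.025,0,0,0,0,0,-0.025,0,0,0,0,0,-0.025,0,0,0,0,0,-0.025,0,0,0]' 0
python3 -m creep '[0,0,0,0.08,-0.08,0,0,0,0,0.08,-0.08,0,0,0,0,0.08,-0.08,0,0,0,0,0.08,-0.08,0,0,0,0,0.08,-0.08,0,0,0,0,0.08,-0.08,0,0,0,0,0.08,-0.08,0,0,0,0,0.08,-0.08,0,0,0,0,0.08,-0.08,0,0,0,0,0.08,-0.08,0]'
python3 - <<'E'
from h import *
s=arm.observe();print(s['clock'],s['qpos'],s['eef_pos'],np.round(s['ee_rot'],2))
print(np.round(camera_info('wrist')['tool_from_camera'],3))
C=cam('wrist',s)
for z in(.2,.3,.4,.5,.6,.7,.8):print(z,proj(C,[.335,.22,z]).round())
w=read_camera('wrist');cv2.imwrite('pics/d.png',w[:,:,::-1])
E
```

```text
clock: 1.75
eef_pos: [0.2395, 0.4949, 0.4566]
ee_rot: [[-0.9, 0.436, 0.0], [0.436, 0.9, 0.0], [0.0, 0.0, -1.0]]
ft_force: [-0.9, -0.6, 0.8]
gripper_width: 0.0176
finger_force: 0.0
clock: 2.75
eef_pos: [0.237, 0.4913, 0.4494]
ee_rot: [[-0.769, 0.566, 0.296], [0.053, 0.518, -0.854], [-0.637, -0.641, -0.429]]
ft_force: [2.6, -0.0, 1.9]
gripper_width: 0.0
finger_force: 0.0
2.75 [ 1.30736166  0.75369415  0.64806196 -1.04156057  2.51264461 -0.44614891] [0.23695068 0.49134185 0.44942586] [[-0.77  0.57  0.3 ]
 [ 0.05  0.52 -0.85]
 [-0.64 -0.64 -0.43]]
[[ 0.001 -0.961 -0.277  0.081]
 [ 1.     0.001  0.001 -0.   ]
 [-0.001 -0.277  0.961 -0.18 ]
 [ 0.     0.     0.     1.   ]]
0.2 [[367. 148.]]
0.3 [[323. 195.]]
0.4 [[275. 248.]]
0.5 [[223. 306.]]
0.6 [[166. 368.]]
0.7 [[108. 434.]]
0.8 [[ 50. 499.]]
```

View pics/d.png

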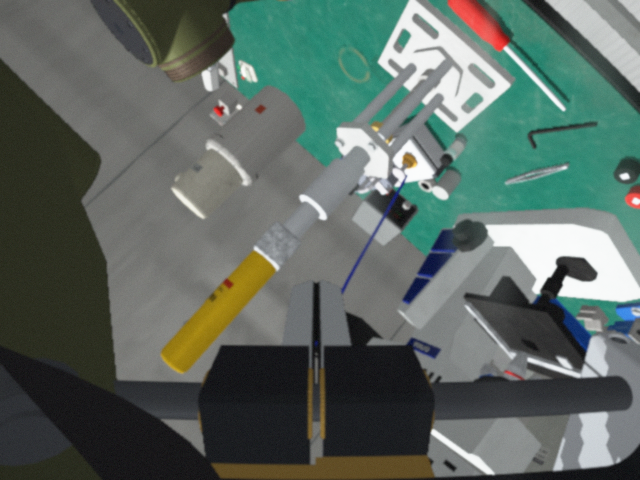

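```bash
python3 -m creep '[0,0,0,-0.08,0.08,0,0,0,0,-0.08,0.08,0,0,0,0,-0.08,0.08,0,0,0,0,-0.08,0.08,0,0,0,0,-0.08,0.08,0,0,0,0,-0.08,0.08,0,0,0,0,-0.08,0.08,0,0,0,0,-0.08,0.08,0,0,0,0,-0.08,0.08,0,0,0,0,-0.08,0.08,0]'
python3 -c "
from station import arm;s=arm.observe();print(s['qpos'])"
python3 -m creep '[0,0,-0.02,0,0,0,0,0,-0.02,0,0,0,0,0,-0.02,0,0,0,0,0,-0.02,0,0,0,0,0,-0.02,0,0,0,0,0,-0.02,0,0,0,0,0,-0.02,0,0,0,0,0,-0.02,0,0,0,0,0,-0.02,0,0,0,0,0,-0.02,0,0,0]' 0
python3 -c "
from station import arm;s=arm.observe();print(s['qpos'])"
```

```text
clock: 3.8
eef_pos: [0.2374, 0.4907, 0.4516]
ee_rot: [[-0.899, 0.438, -0.002], [0.438, 0.899, 0.012], [0.007, 0.01, -1.0]]
ft_force: [-0.6, 0.9, 0.1]
gripper_width: 0.0006
finger_force: 0.0
[ 1.04902217  0.23930767  1.04128233  0.0081056   1.85107753 -0.06653728]
clock: 4.8
eef_pos: [0.2329, 0.4789, 0.6301]
ee_rot: [[-0.899, 0.437, -0.002], [0.437, 0.899, 0.007], [0.005, 0.005, -1.0]]
ft_force: [0.6, 1.0, -1.7]
gripper_width: 0.0006
finger_force: 0.0
[ 1.04669914  0.49221325  0.23931768  0.00762405  2.40505124 -0.06586336]
```

```bash
python3 -m creep '[0,-0.02,0,0,0,0,0,-0.02,0,0,0,0,0,-0.02,-0.01,0,0,0,0,-0.02,-0.01,0,0,0,0,-0.02,-0.01,0,0,0,0,-0.02,-0.01,0,0,0,0,-0.02,-0.01,0,0,0,0,-0.02,-0.01,0,0,0,0,-0.02,0,0,0,0,0,-0.02,0,0,0,0]' 0
python3 -c "
from station import arm;s=arm.observe();print(s['qpos'])"
```

```text
clock: 5.8
eef_pos: [0.1439, 0.2955, 0.6918]
ee_rot: [[-0.9, 0.437, 0.005], [0.437, 0.899, 0.018], [0.004, 0.018, -1.0]]
ft_force: [0.9, -0.1, 0.7]
gripper_width: 0.0003
finger_force: 0.0
[ 1.00114681  0.00759678  0.68898379  0.00876227  2.42752361 -0.11115503]
```

```bash
python3 -m creep '[-0.028,-0.013,0,0,0,0,-0.028,-0.013,0,0,0,0,-0.028,-0.013,0,0,0,0,-0.028,-0.013,0,0,0,0,-0.028,-0.013,0,0,0,0,-0.028,-0.013,0,0,0,0,-0.028,-0.013,0,0,0,0,-0.028,-0.013,0,0,0,0,-0.028,-0.013,0,0,0,0,-0.028,-0.013,0,0,0,0]' 0
python3 -m creep '[0,0,0,0,0,0.089,0,0,0,0,0,0.089,0,0,0,0,0,0.089,0,0,0,0,0,0.089,0,0,0,0,0,0.089,0,0,0,0,0,0.089,0,0,0,0,0,0.089,0,0,0,0,0,0.089,0,0,0,0,0,0.089,0,0,0,0,0,0.089]'
python3 -c "
from station import arm;s=arm.observe();print(s['qpos'])"
```

```text
clock: 6.8
eef_pos: [0.3396, 0.0566, 0.6889]
ee_rot: [[-0.9, 0.437, 0.007], [0.437, 0.899, 0.014], [0.0, 0.016, -1.0]]
ft_force: [-0.3, 0.0, 0.2]
gripper_width: 0.0006
finger_force: 0.0
clock: 7.8
eef_pos: [0.3391, 0.0578, 0.6889]
ee_rot: [[-0.223, 0.975, 0.006], [0.975, 0.223, 0.014], [0.012, 0.009, -1.0]]
ft_force: [-0.1, 0.0, -0.8]
gripper_width: 0.0007
finger_force: 0.0
[ 0.05132677  0.04404401  0.66048695  0.02102477  2.42987285 -0.15801134]
```

```bash
python3 -m creep '[-0.008,0.034,0,0,0,0,-0.008,0.034,0,0,0,0,-0.008,0.034,0.02,0,0,0,-0.008,0.034,0.04,0,0,0,0,0,0.05,0,0,0,0,0,0.05,0,0,0,0,0,0.05,0,0,0,0,0,0.05,0,0,0,0,0,0.05,0,0,0,0,0,0.05,0,0,0]' 0
python3 - <<'E'
from h import *
s=arm.observe();print(s['clock'],s['qpos'],s['eef_pos'])
w=read_camera('wrist');cv2.imwrite('pics/e.png',w[:,:,::-1])
for n in ['case','plunger_top','dial_grip','mark','shackle_top','core','sample_vial','big_nut']:
    print(n,[(np.round(d['at'],3),round(d['confidence'],2)) for d in nets.spot_in('wrist',n)[:2]])
np.save('e.npy',np.r_[s['eef_pos'],np.ravel(s['ee_rot'])])
E
```

```text
clock: 8.8
eef_pos: [0.4796, 0.0624, 0.352]
ee_rot: [[-0.227, 0.974, 0.007], [0.974, 0.227, 0.014], [0.012, 0.01, -1.0]]
ft_force: [2.0, -0.1, 1.3]
gripper_width: 0.0004
finger_force: 0.0
8.8 [ 0.04589989  0.07352406  1.45434475  0.01385037  1.60645496 -0.18260626] [0.479611   0.062418   0.35199386]
case [(array([0.492, 0.045, 0.054]), 0.84)]
plunger_top [(array([0.482, 0.1  , 0.099]), 0.85)]
dial_grip []
mark [(array([0.492, 0.049, 0.057]), 0.95)]
shackle_top [(array([0.5  , 0.015, 0.14 ]), 0.81)]
core [(array([0.574, 0.128, 0.052]), 0.57)]
sample_vial [(array([0.488, 0.184, 0.058]), 0.91)]
big_nut [(array([0.593, 0.059, 0.022]), 0.91)]
```

View pics/e.png

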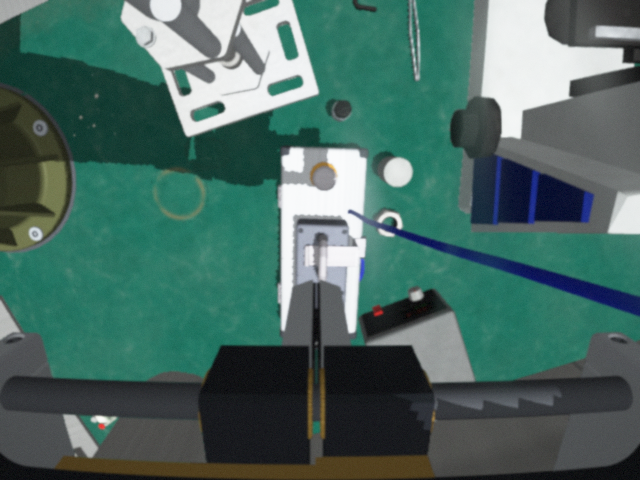

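Run:
```python
from h import *
v=np.load('e.npy');s={'eef_pos':v[:3],'ee_rot':v[3:].reshape(3,3)};C=cam('wrist',s)
print('pl',ray(C,[[323,176]],.099),'sh',ray(C,[[321,245],[321,268]],.135))
e=ray(C,[[280,155],[281,320],[366,155],[358,320]],.055);print(e)
d=e[1]-e[0];print('yaw L',np.arctan2(d[0],-d[1]));d=e[3]-e[2];print('yaw R',np.arctan2(d[0],-d[1]))
```

```text
pl [[0.47961634 0.10598757 0.099     ]] sh [[0.49367646 0.03330978 0.135     ]
 [0.50002945 0.00661716 0.135     ]]
[[ 0.42208375  0.11604885  0.055     ]
 [ 0.47037513 -0.11024479  0.055     ]
 [ 0.52897532  0.1411177   0.055     ]
 [ 0.5787028  -0.08542266  0.055     ]]
yaw L 0.21024769295955598
yaw R 0.21608120451273774
```

```bash
python3 -m creep '[0.01,0.0027,0,0.01,-0.012,0,0.01,0.0027,0.02,0,0,0,0.01,0.0027,0.025,0,0,0,0.01,0.0027,0.025,0,0,0,0,0,0.025,0,0,0,0,0,0.025,0,0,0,0,0,0.025,0,0,0,0,0,0.025,0,0,0,0,0,0.025,0,0,0,0,0,0.02,0,0,0]' 0 20
```

```text
clock: 10.25
eef_pos: [0.4802, 0.1047, 0.1364]
ee_rot: [[-0.228, 0.974, -0.006], [0.974, 0.228, -0.001], [0.001, -0.006, -1.0]]
ft_force: [0.6, -0.5, 0.5]
gripper_width: 0.0002
finger_force: 0.0
```

```bash
python3 -m creep '[0,0,0.01,0,0,0,0,0,0.01,0,0,0,0,0,0.008,0,0,0,0,0,0.005,0,0,0,0,0,0.005,0,0,0,0,0,0.004,0,0,0,0,0,0.003,0,0,0,0,0,0.002,0,0,0,0,0,0.002,0,0,0,0,0,0.001,0,0,0]'
```

```text
clock: 11.25
eef_pos: [0.4802, 0.104, 0.0875]
ee_rot: [[-0.228, 0.974, -0.004], [0.974, 0.228, 0.0], [0.001, -0.004, -1.0]]
ft_force: [0.4, 1.4, 4.7]
gripper_width: 0.0008
finger_force: 2.3
```

```bash
python3 -m creep '[0,0,0.001,0,0,0,0,0,0.001,0,0,0,0,0,0.001,0,0,0,0,0,0,0,0,0,0,0,0,0,0,0,0,0,0,0,0,0,0,0,0,0,0,0,0,0,0,0,0,0,0,0,0,0,0,0,0,0,0,0,0,0]'
```

```text
clock: 12.25
eef_pos: [0.4806, 0.1041, 0.0868]
ee_rot: [[-0.228, 0.974, -0.003], [0.974, 0.228, 0.0], [0.001, -0.003, -1.0]]
ft_force: [-10.2, -1.1, 33.0]
gripper_width: 0.0005
finger_force: 16.3
```

```bash
python3 -m creep '[0,0,-0.02,0,0,0,0,0,-0.03,0,0,0,0,0,-0.04,0,0,0,-0.035,0,-0.04,0,0,0,-0.035,0,-0.035,0,0,0,-0.035,0,0,0,0,0,-0.035,-0.001,0,0,0,0,-0.035,-0.001,0,0,0,0,-0.035,-0.001,0,0,0,0,-0.035,-0.001,0,0,0,0]'
python3 -m creep '[0,0,0,0,0,0,0,0,0,0,0,0,0,0,0,0,0,0,0,0,0,0,0,0,0,0,0,0,0,0,0,0,0,0,0,0,0,0,0,0,0,0,0,0,0,0,0,0,0,0,0,0,0,0,0,0,0,0,0,0]' 0.04
python3 - <<'E'
from h import *
s=arm.observe();print(s['clock'],s['qpos'])
w=read_camera('wrist')
np.save('f.npy',np.r_[s['eef_pos'],np.ravel(s['ee_rot'])])
for n in ['dial_grip','shackle_top','plunger_top']:
    print(n,[(np.round(d['at'],3),round(d['confidence'],2)) for d in nets.spot_in('wrist',n)[:2]])
C=cam('wrist',s);p=proj(C,[[.5215,-.0836,.115],[.501,.011,.135],[.5215-.03*.977,-.0836-.03*.211,.1]]);print(p)
x,y=(int(max(0,q)) for q in p[0]-100);print(x,y)
cv2.imwrite('pics/f.png',cv2.resize(w[y:y+200,x:x+200,::-1],(600,600),interpolation=cv2.INTER_CUBIC))
E
```

```text
clock: 13.25
eef_pos: [0.5319, -0.135, 0.2463]
ee_rot: [[-0.228, 0.974, -0.006], [0.974, 0.228, 0.0], [0.002, -0.006, -1.0]]
ft_force: [0.5, 0.0, -0.1]
gripper_width: 0.0008
finger_force: 0.0
clock: 14.25
eef_pos: [0.5321, -0.1335, 0.2467]
ee_rot: [[-0.228, 0.974, -0.005], [0.974, 0.228, 0.0], [0.001, -0.005, -1.0]]
ft_force: [-0.4, 0.1, -0.0]
gripper_width: 0.0396
finger_force: 0.0
14.25 [-0.31183561  0.27130993  1.46148637 -0.001526    1.41363985 -0.54119848]
dial_grip [(array([ 0.519, -0.081,  0.099]), 0.98)]
shackle_top []
plunger_top []
[[318.73224132 176.44704338]
 [321.25505405  46.6913702 ]
 [284.78009039 174.17940055]]
218 76
```

View pics/f.png

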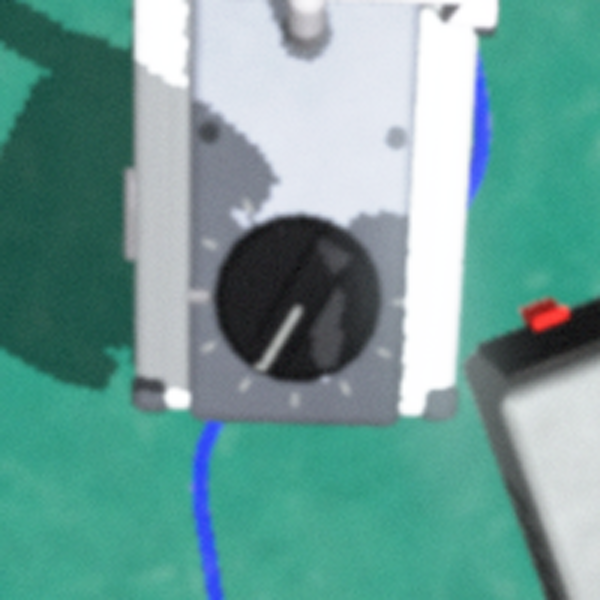

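```bash
python3 -m creep '[0.02,0.001,0,0,0,0,0.02,0,0,0,0,0,0.012,0,0,0,0,0,0,0,0.01,0,0,0.108,0,0,0.02,0,0,0.108,0,0,0.02,0,0,0.108,0,0,0.02,0,0,0.108,0,0,0.02,0,0,0.108,0,0,0.01,0,0,0,0,0,0,0,0,0]' 0.04 30
```

```text
clock: 15.45
eef_pos: [0.5203, -0.0826, 0.1458]
ee_rot: [[0.302, 0.953, -0.007], [0.953, -0.302, 0.0], [-0.002, -0.007, -1.0]]
ft_force: [-0.0, 0.5, 0.4]
gripper_width: 0.0402
finger_force: 0.0
```

```bash
python3 -m creep '[0,0,0.008,0,0,0,0,0,0.008,0,0,0,0,0,0.008,0,0,0,0,0,0.007,0,0,0,0,0,0.005,0,0,0,0,0,0.002,0,0,0,0,0,0,0,0,0,0,0,0,0,0,0,0,0,0,0,0,0,0,0,0,0,0,0]' 0.04
python3 -m creep '[0,0,0,0,0,0,0,0,0,0,0,0,0,0,0,0,0,0,0,0,0,0,0,0,0,0,0,0,0,0,0,0,0,0,0,0,0,0,0,0,0,0,0,0,0,0,0,0,0,0,0,0,0,0,0,0,0,0,0,0]' 0.005 30
```

```text
clock: 16.45
eef_pos: [0.5207, -0.0827, 0.109]
ee_rot: [[0.305, 0.952, -0.005], [0.952, -0.305, -0.0], [-0.001, -0.004, -1.0]]
ft_force: [-0.6, 0.1, -0.4]
gripper_width: 0.04
finger_force: 0.0
clock: 17.45
eef_pos: [0.5216, -0.0829, 0.1089]
ee_rot: [[0.306, 0.952, -0.002], [0.952, -0.306, -0.001], [-0.001, -0.002, -1.0]]
ft_force: [8.0, -2.1, -5.1]
gripper_width: 0.0114
finger_force: 29.9
```

```bash
python3 -m creep '[0,0,0,0,0,0.055,0,0,0,0,0,0.055,0,0,0,0,0,0.055,0,0,0,0,0,0.055,0,0,0,0,0,0.055,0,0,0,0,0,0.055,0,0,0,0,0,0.055,0,0,0,0,0,0.055,0,0,0,0,0,0.055,0,0,0,0,0,0.03]'
python3 -m creep '[0,0,0,0,0,0.07,0,0,0,0,0,0.07,0,0,0,0,0,0.07,0,0,0,0,0,0.07,0,0,0,0,0,0.07,0,0,0,0,0,0.07,0,0,0,0,0,0.07,0,0,0,0,0,0.032,0,0,0,0,0,0,0,0,0,0,0,0]'
```

```text
clock: 18.45
eef_pos: [0.5226, -0.0836, 0.109]
ee_rot: [[0.743, 0.669, 0.0], [0.669, -0.743, -0.002], [-0.001, 0.002, -1.0]]
ft_force: [16.4, -8.3, -10.6]
gripper_width: 0.012
finger_force: 29.9
clock: 19.45
eef_pos: [0.5231, -0.0846, 0.109]
ee_rot: [[0.977, 0.211, 0.002], [0.211, -0.977, -0.004], [0.001, 0.004, -1.0]]
ft_force: [21.5, -15.4, -15.5]
gripper_width: 0.0117
finger_force: 29.9
```

```bash
python3 -m creep '[0,0,0,0,0,0,0,0,0,0,0,0,0,0,0,0,0,0,0,0,0,0,0,0,0,0,0,0,0,0,0,0,-0.01,0,0,0,0,0,-0.02,0,0,0,0,0,-0.03,0,0,0,-0.025,0,-0.03,0,0,0,-0.025,0,-0.03,0,0,0]' 0.04
python3 - <<'E'
from h import *
s=arm.observe();print(s['clock'],s['qpos'])
w=read_camera('wrist')
C=cam('wrist',s);p=proj(C,[[.5215,-.0836,.115],[.501,.011,.135],[.5215-.03*.977,-.0836-.03*.211,.1]]);print(p)
x,y=(int(max(0,q)) for q in p[0]-100);x=max(0,min(x,440))
cv2.imwrite('pics/g.png',cv2.resize(w[y:y+200,x:x+200,::-1],(600,600),interpolation=cv2.INTER_CUBIC))
E
```

```text
clock: 20.45
eef_pos: [0.4716, -0.0931, 0.2307]
ee_rot: [[0.977, 0.212, -0.005], [0.212, -0.977, 0.0], [-0.005, -0.001, -1.0]]
ft_force: [-0.7, -1.3, 0.5]
gripper_width: 0.0399
finger_force: 0.0
20.45 [-2.70485254e-01  1.27238412e-01  1.67082885e+00 -1.30613566e-03
  1.34830219e+00  1.08659053e+00]
[[318.78486636 175.82910521]
 [190.38753865 178.98730179]
 [318.53130756 209.14027983]]
```

View pics/g.png

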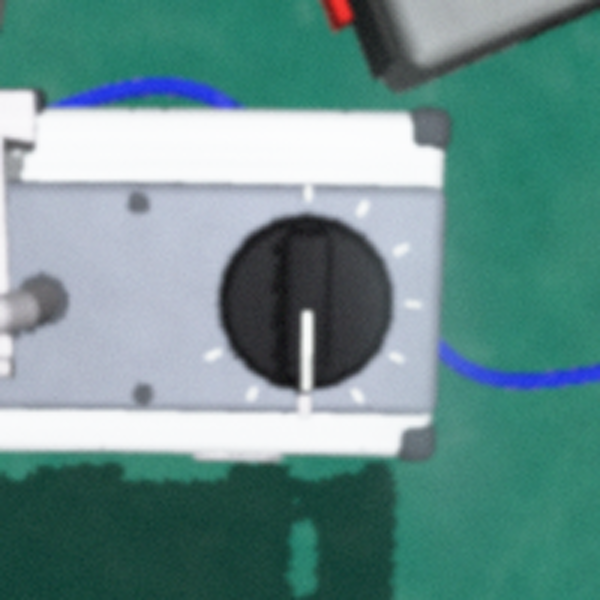

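```bash
python3 -m creep '[0,0,0,0,0,-0.143,0,0,0,0,0,-0.143,0,0,0,0,0,-0.143,0,0,0,0,0,-0.143,0,0,0,0,0,-0.143,0,0,0,0,0,-0.143,0,0,0,0,0,-0.143,0,0,0,0,0,-0.143,0,0,0,0,0,-0.143,0,0,0,0,0,-0.143]' 0.05
python3 -m creep '[0,0,0,0,0,-0.141,0.014,0.0075,0,0,0,0,0.014,0.0075,0,0,0,0,0.014,0.0075,0,0,0,0,0.014,0.0075,0,0,0,0,0.014,0.0075,0,0,0,0,0.014,0.0075,0,0,0,0,0.011,0.0065,0,0,0,0,0,0,0.02,0,0,0,0,0,0.02,0,0,0]'
```

```text
clock: 21.5
eef_pos: [0.4723, -0.0932, 0.2298]
ee_rot: [[-0.079, 0.997, -0.004], [0.997, 0.079, -0.0], [0.0, -0.004, -1.0]]
ft_force: [0.4, 0.5, -0.0]
gripper_width: 0.0503
finger_force: 0.0
clock: 22.5
eef_pos: [0.5027, 0.011, 0.1891]
ee_rot: [[-0.213, 0.977, -0.004], [0.977, 0.213, -0.0], [0.001, -0.003, -1.0]]
ft_force: [-0.2, 0.3, 0.6]
gripper_width: 0.05
finger_force: 0.0
```

```bash
python3 -m creep '[0,0,0.012,0,0,0,0,0,0.012,0,0,0,0,0,0.012,0,0,0,0,0,0.012,0,0,0,0,0,0.012,0,0,0,0,0,0.008,0,0,0,0,0,0.006,0,0,0,0,0,0,0,0,0,0,0,0,0,0,0,0,0,0,0,0,0]'
python3 -m creep '[0,0,0,0,0,0,0,0,0,0,0,0,0,0,0,0,0,0,0,0,0,0,0,0,0,0,0,0,0,0,0,0,0,0,0,0,0,0,0,0,0,0,0,0,0,0,0,0,0,0,0,0,0,0,0,0,0,0,0,0]' 0.003 45
```

```text
clock: 23.5
eef_pos: [0.5022, 0.0105, 0.1154]
ee_rot: [[-0.212, 0.977, -0.004], [0.977, 0.212, -0.0], [0.001, -0.004, -1.0]]
ft_force: [-0.4, 0.3, -0.3]
gripper_width: 0.05
finger_force: 0.0
clock: 24.5
eef_pos: [0.5016, 0.0105, 0.1149]
ee_rot: [[-0.212, 0.977, -0.006], [0.977, 0.212, -0.0], [0.001, -0.006, -1.0]]
ft_force: [-5.9, -1.3, 2.0]
gripper_width: 0.0086
finger_force: 44.9
```

```bash
python3 -m creep '[0,0,-0.003,0,0,0,0,0,-0.003,0,0,0,0,0,-0.003,0,0,0,0,0,-0.003,0,0,0,0,0,-0.003,0,0,0,0,0,-0.003,0,0,0,0,0,-0.003,0,0,0,0,0,-0.003,0,0,0,0,0,-0.003,0,0,0,0,0,-0.002,0,0,0]'
```

```text
clock: 25.5
eef_pos: [0.5016, 0.0105, 0.1437]
ee_rot: [[-0.212, 0.977, -0.006], [0.977, 0.212, -0.0], [0.001, -0.006, -1.0]]
ft_force: [-4.5, -2.7, -7.4]
gripper_width: 0.009
finger_force: 45.0
```

```bash
python3 -m creep '[0,0,-0.001,0,0,0,0,0,-0.001,0,0,0,0,0,0,0,0,0,0,0,0,0,0,0,0,0,0,0,0,0,0,0,0,0,0,0,0,0,0,0,0,0,0,0,0,0,0,0,0,0,0,0,0,0,0,0,0,0,0,0]'
python3 - <<'E'
from h import *
w=read_camera('side');cv2.imwrite('pics/h.png',cv2.resize(w[130:370,210:450,::-1],(600,600)))
E
```

```text
clock: 26.5
eef_pos: [0.5015, 0.0105, 0.1451]
ee_rot: [[-0.212, 0.977, -0.007], [0.977, 0.212, 0.0], [0.002, -0.007, -1.0]]
ft_force: [-3.2, -2.7, -26.8]
gripper_width: 0.0086
finger_force: 45.0
```

View pics/h.png

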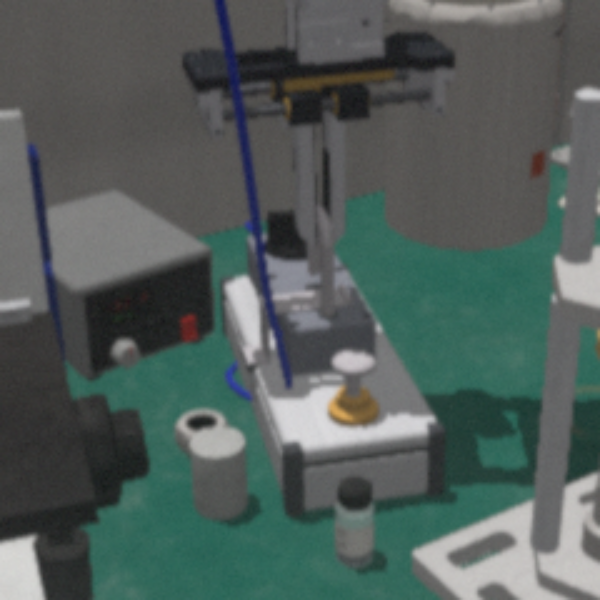

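The picture shows the shackle held up in the fingers at about (320,240), the plunger back up at (352,365), and the core, vial and nut still standing. The pull force jumped to 27 N, so the shackle is at its upper stop.

```bash
python3 -c "
from station import arm;print(arm.close_job())"
```

```text
the job is handed in; nothing more can be done
None
```

I handed the job in, but the judge returned no verdict: the plunger was pressed to its stop and came back up, the dial was turned two clicks to the mark, the shackle is held at its upper stop, and the core sample, vial and nut were not touched.

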